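# One turn of the clamp's hand wheel, then lock it

## Task

Close the clamping fixture on the mower motor: push its hand wheel round clockwise (seen from above) by the upright handle through exactly one full turn, so that the handle stops back at the fixed steel pointer where it began. Then push the lock lever over, away from the robot, fully to its stop. Only push: do not lift the handle's loose grip, do not wind the wheel on past the pointer or well backwards, and leave the other things on the bench where they are.

Things in the scene. Friction and masses are not known exactly. Their poses are not given: they have to be found in the camera images.
- fixture: Clamping fixture, fixed: dark steel base plate 12 mm thick, spanning x -100..100, y -120..380 mm of its frame. Origin on the bench under the hand wheel's axis, z up, +x roughly away from the robot. Along +y: lock collar (y 133..167, top z 60; lever pivot ears to z 76), moving jaw (y 222..250, 90 wide, top z 83), black motor (y 270..342, top z 89), fixed jaw (y 342..368, top z 97).
- wheel (a joint): Turn of the hand wheel, rad, about its vertical axis: grows clockwise seen from above; 0 at the pointer (starts within 0.1 of it), 6.283 after one full turn. No stop there (it can go on to 7.6). Plain friction, 0.16 N m, about 3 N at the handle: it stays where it is left. One turn moves the moving jaw 20 mm along the fixture's +y, up to the motor.
- wheel_hub (a point): Centre of the level aluminium hand wheel, on its axis, at the hub's top face, 108 mm above the bench. The wheel is 170 mm across; rim 14 mm thick, top at 107 mm; three flat spokes at 120 degrees. Only the handle stands higher than 108 mm on it. Axes turn with the wheel: x points along the handle's spoke to the handle, z up.
- handle (a point): Mid-height of the upright black handle grip on the wheel, 60 mm from the wheel's axis, above one spoke. The grip is round, 22 mm in diameter at its middle, narrowing to 16 to 18 mm at its ends, 55 mm high: from 108 to 163 mm above the bench. Its sleeve is loose on its pin and can be pulled up.
- sleeve (a joint): How far the handle's grip has been pulled up off the wheel, m: 0 seated, up to 0.03. Held by its weight and 2 N of friction; should stay at 0.
- pointer (a point): Tip of the fixed steel pointer, a 12 mm wide upright just outside the wheel rim, 94 mm from the wheel's axis, 99 mm above the bench, and no part of it higher than that. It marks the handle's start and stop bearing from the axis, which may be anything. Does not turn with the wheel.
- lock_knob (a point): Centre of the black ball, 24 mm in diameter, at the free end of the lock lever, a steel rod 11 mm thick; 72 mm from lock_pivot.
- lock_pivot (a point): Pivot of the lock lever, on the fixture at x 0, y 150, z 70 mm; its axis lies along the fixture's y. Axes as the fixture's.
- lock (a joint): Lock lever angle in rad: 0 open, leaning 0.5 rad towards the fixture's -x (towards the robot); 1.0 locked, at its stop, leaning 0.5 rad towards +x. Starts between 0 and 0.15. Stays where it is left; about 1.5 N at the ball.
- bearing: Ball bearing (steel ring, 34 mm across, 12 high) lying on the base plate's near side, loose. Leave alone. Origin at its underside.
- socket: Steel socket (upright cylinder, 24 mm across, 32 high) standing on the base plate's near edge, partly under the wheel, loose. Leave alone. Origin at its underside.
- spray: Spray can, 64 mm across, 190 high, on the bench at the left. Leave alone. Origin at its underside.
- screwdriver: Screwdriver lying on the bench between the robot and the fixture. Leave alone.
- wrench: Wrench lying on the bench at the right. Leave alone.
- grease: Grease jar, 60 mm across, 70 high, on the bench at the right. Leave alone. Origin at its underside.
- tray: Empty grey plastic tray 100 x 120 x 40 mm on the bench at the left. Leave alone. Origin at its underside.

How it is judged:
By the outcome, as a careful person would: the job done as asked, in the order asked, and still so for the second after the job is handed in, with the robot touching nothing.
It also fails if it takes over 67 s, if anything falls off the work surface, if the arm or the gripper's body presses on something with over 40 N, if the wrist force passes 120 N, or if a joint passes its speed limit or range.

## Robot

A 6-joint arm with a two-finger parallel gripper is mounted at the origin on the work surface. World frame = base frame: x ahead of the robot, y to its left, z up, the work surface at z = 0. Lengths are in mm, angles in rad, forces in N, time in s.
With the tool pointing down it reaches from about 375 to 750 mm from the base axis. Payload 9 kg.
Tool frame: the origin (TCP) lies on the centre line of the jaws, within the pads' length; the fingertips stand 22 mm ahead of it and the grasp point (between the pads) lies 3 mm ahead of it; y points along the fingers, x is the direction in which the jaws open and shut, and the axes are right-handed (so a half turn about y gives the same grasp; the last joint's range is limited). The gripper opens to 85 mm and grips with 20 to 120 N. Pads are 22 mm wide; open, the fingers measure 114 mm over their backs; the gripper's body (76 mm by 85 mm) begins 54 mm behind the grasp point. The pads swing forward as they close: fully open they stand 13 mm farther back than shut.
Start: joints at [0.888, 0.104, 0.097, 1.564, 0, 1.353], TCP at [268.954, 536.375, 253.331] pointing down, gripper open.
Joint ranges: [-2.99, 2.99], [-0.84, 1.86], [-1.1, 1.16], [-1.84, 2.11], [-1.51, 1.56], [-3.14, 3.14]. Speed limits (rad/s): [2.22, 2.22, 2.57, 3.14, 3.14, 3.14].

## Interface

Orientations are given as a unit quaternion [x, y, z, w].
In Python, from cell import manip, vision gives the robot as it stands. The module is installed in compiled form; this text tells all that it offers.
- The arm moves only by the tool play_rows, never from a script. Its argument "deltas" is a list that holds one entry, the list of rows, each a list of 5 numbers: the opening in per cent of the stroke, from 0 (shut) to 100 (fully open), then the shift along the world's x, y, z in cm, then the turn about the world's z in rad. In form: [[[grip, tx, ty, tz, roll], ...]]. A call has exactly 5 rows; each row shifts and turns the pose as measured when the row begins; what a row does not reach is not made up. A row lasts 1/12 s, in which the tool goes at most 41.7 mm and 7.16 degrees, less where a joint would pass 70% of its speed; a pose out of reach is approached as far as the arm can. A call with a gripper value outside its range is refused whole. The fingers move at their own pace and stop on an object; the grip force is fixed at half the most. Time passes only in rows, so rows that do not move let the fingers close, or fill a call up. It gives the time, the measured TCP pose, the force and the opening at its end, in the units of the state.
- manip.get_obs(): the state, without advancing time (a new reading comes with each control period).
- vision.read_camera(name): name is "scene" or "top" or "wrist"; returns (picture, depth): 384x512x3 uint8, blue, green, red; 384x512 float32, mm along the optical axis (not along the pixel's ray), 0 where there is no reading.
- vision.camera_params(name): a dict with "mtx" (3x3 intrinsics, pixels), "cam_to_world" (4x4, takes a point from camera to world coordinates). Camera axes: x right, y down, z forward; pixel columns grow to the right and rows downward; lengths in mm; the calibration is good to about 2 mm. A picture is of the moment at which its call begins: read the wrist's pose just before it. camera_params takes no time and is no camera call; for the wrist camera it gives the pose at the moment of the call.
- manip.job_done(): hands the job in, once; it reports no verdict.
The state is a dict: "time": time; "qpos": joint angles; "qvel": joint speeds; "effort": joint torques, N m; "tcp_pos": TCP position; "orientation": TCP orientation; "contact_force": force on the tool from outside, world axes, zero at the start; "moment": the same for the moment, N m; "opening": finger opening in mm.
Only numpy, scipy, OpenCV 4.12 (cv2) and the standard library are available. Lean on these libraries where they do the work, as an engineer would, in place of code of your own. Each camera call takes 0.05 s, during which the arm holds its last target. There are 200 camera calls.

## Working session

There is one attempt and no reset: what is moved stays moved. The work goes in short steps, Python scripts to look and compute and a tool call to move; the robot and the scene stay as the last step left them, time stands still between calls to the robot, and variables do not carry over. Pictures are saved under pics/ and viewed, about 8 in all and at most 12, crops included, and the job is handed in when it is done.

Besides the shell and the picture viewer there is one more tool, called after "Emit:" by a JSON object that holds its "name" and its "arguments", one argument or row to a line. play_rows: Moves the arm, as the interface text tells. Its arguments: {"type":"object","properties":{"deltas":{"type":"array","items":{"type":"array","items":{"type":"array","items":{"type":"number"}}}}},"required":["deltas"]}

```bash
mkdir -p pics; cat > h.py <<'E'
import numpy as np, cv2
from cell import manip, vision
def ray(P,u,v,z):
    K,T=np.array(P["mtx"]),np.array(P["cam_to_world"])
    d=T[:3,:3]@np.linalg.solve(K,[u,v,1.]); o=T[:3,3]
    return o+d*(z-o[2])/d[2]
def cloud(P,D):
    K,T=np.array(P["mtx"]),np.array(P["cam_to_world"])
    v,u=np.mgrid[:D.shape[0],:D.shape[1]]
    c=np.stack([(u-K[0,2])/K[0,0]*D,(v-K[1,2])/K[1,1]*D,D],-1)
    return c@T[:3,:3].T+T[:3,3]
E
python3 - <<'E'
from h import *
o=manip.get_obs();print(o["time"],o["tcp_pos"],o["orientation"],o["contact_force"],o["opening"])
for n in("top","scene"):
    P=vision.camera_params(n);I,D=vision.read_camera(n)
    cv2.imwrite(f"pics/{n}0.png",cv2.resize(I,None,fx=1.5,fy=1.5));np.savez(f"{n}0.npz",I=I,D=D,K=P["mtx"],T=P["cam_to_world"])
    print(n,np.round(P["cam_to_world"],2).tolist(),np.round(P["mtx"]).tolist())
E
```

```text
0.0 [268.71069742 536.11043889 252.49284038] [ 0.60186232  0.37093466 -0.37187724 -0.60156176] [-0.41185343  0.76672754  0.53073535] 85.20922949179074
top [[-0.03, -0.97, 0.22, 239.85], [-1.0, 0.03, -0.0, 18.99], [-0.0, -0.22, -0.98, 1358.19], [0.0, 0.0, 0.0, 1.0]] [[351.0, 0.0, 255.0], [0.0, 351.0, 185.0], [0.0, 0.0, 1.0]]
scene [[0.88, 0.3, -0.35, 932.77], [0.47, -0.54, 0.7, -836.11], [0.02, -0.79, -0.62, 828.68], [0.0, 0.0, 0.0, 1.0]] [[421.0, 0.0, 256.0], [0.0, 421.0, 188.0], [0.0, 0.0, 1.0]]
```

View pics/top0.png

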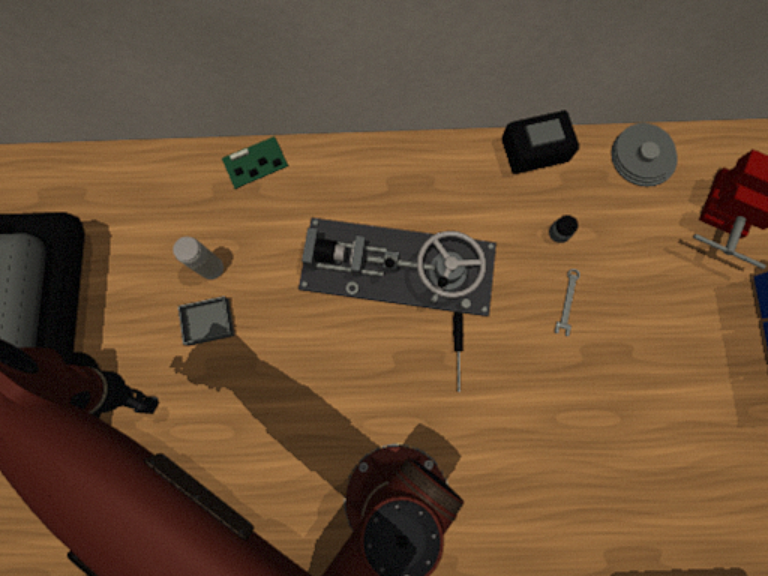

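View pics/scene0.png

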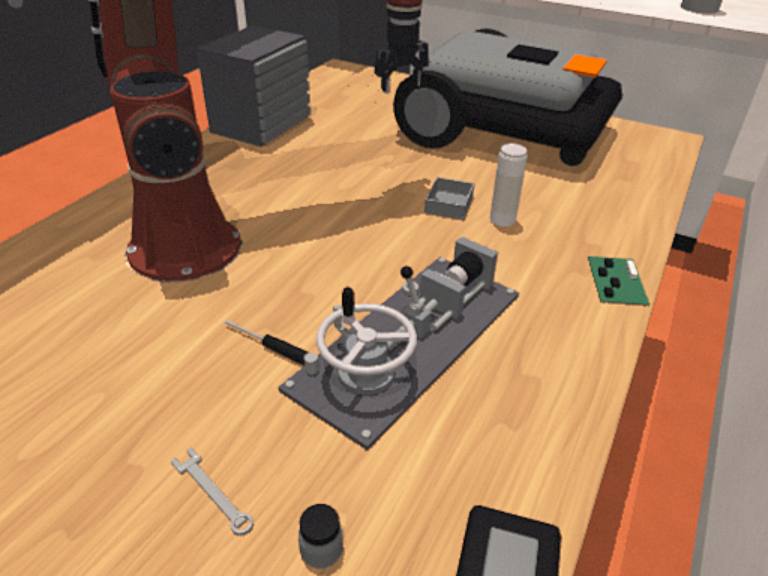

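The top view shows the wheel at (451,265), the handle at about (443,282) on the robot's side, the lock knob at (391,261), and the plate corners at (315,219), (495,242), (490,315) and (299,290). In the scene view the handle is at (348,300), the hub at (367,335) and the knob at (407,272).

```bash
python3 - <<'E'
from h import *
P={};L={}
for n in("top","scene"):
    z=np.load(n+"0.npz");P[n]=dict(mtx=z["K"],cam_to_world=z["T"]);L[n]=cloud(P[n],z["D"]),z["I"].max(-1)
def pr(s,*a):print(s,*[np.round(x,1) for x in a])
c=[ray(P["top"],u/1.5,v/1.5,12) for u,v in((315,219),(495,242),(490,315),(299,290))];pr("corners",*c)
ay=(c[0]+c[3]-c[1]-c[2])[:2];ay/=np.linalg.norm(ay);ax=np.array([ay[1],-ay[0]])
cen=np.mean(c,0)[:2];O=cen-130*ay;pr("ax,ay,O",ax*100,ay*100,O)
for n,hub in(("top",(451,265)),("scene",(367,335))):
    h=ray(P[n],hub[0]/1.5,hub[1]/1.5,108);pr(n+" hub",h)
    X,b=L[n]
    r=np.hypot(X[...,0]-h[0],X[...,1]-h[1]);m=(abs(X[...,2]-105)<6)&(r<105)&(r>60)&(b>110)
    q=X[m];A=np.c_[2*q[:,:2],np.ones(len(q))];s=np.linalg.lstsq(A,(q[:,:2]**2).sum(1),rcond=None)[0]
    pr("wheel fit",s[:2],np.sqrt(s[2]+s[0]**2+s[1]**2),len(q))
    m=(r<95)&(X[...,2]>116)&(X[...,2]<175);q=X[m];pr("handle",len(q),q.mean(0),q.min(0),q.max(0))
    k=O+150*ay; r=np.hypot(X[...,0]-k[0],X[...,1]-k[1]);m=(r<60)&(X[...,2]>118)&(X[...,2]<160);q=X[m];pr("knob",len(q),q.mean(0),q.min(0),q.max(0))
pr("pivot",O+150*ay)
pr("knob ray top z133",ray(P["top"],391/1.5,261/1.5,133))
pr("knob ray scene",ray(P["scene"],407/1.5,272/1.5,133))
m=L["scene"][0]
E
```

```text
corners [713.  192.2  12. ] [ 632.3 -285.8   12. ] [ 437.4 -257.3   12. ] [519.6 234.7  12. ]
ax,ay,O [ 98.6 -16.6] [16.6 98.6] [ 554.  -157.3]
top hub [ 549.5 -152.   108. ]
wheel fit [ 554.6 -151.9] 77.4 349
handle 41 [ 502.  -125.2  153.4] [ 479.5 -167.3  116.1] [ 556.9 -114.4  168.3]
knob 32 [553.1  -0.9 145.6] [544.  -10.  139.2] [562.7   8.1 154. ]
scene hub [ 560.  -157.2  108. ]
wheel fit [ 558.2 -156.4] 77.1 775
handle 135 [ 507.7 -130.1  142.6] [ 496.6 -136.8  116.2] [ 515.8 -117.3  162.8]
knob 72 [558.6  -6.1 136.2] [545.8 -14.6 118.7] [567.6   4.  148.2]
pivot [578.9  -9.3]
knob ray top z133 [558.1  -5.4 133. ]
knob ray scene [555.2   1.5 133. ]
```

```bash
python3 - <<'E'
from h import *
from scipy.spatial.transform import Rotation as R
o=manip.get_obs();M=R.from_quat(o["orientation"]).as_matrix();print(M.round(2).tolist(),o["qpos"])
T=np.array(vision.camera_params("wrist")["cam_to_world"]);print((T[:3,3]-o["tcp_pos"]).round(), T[:3,:3].round(2).tolist(), (M.T@(T[:3,3]-o["tcp_pos"])).round(), np.round(vision.camera_params("wrist")["mtx"]))
E
```

```text
[[0.45, -0.0, -0.89], [0.89, -0.0, 0.45], [-0.0, -1.0, 0.0]] [ 8.88314460e-01  1.04655890e-01  9.65561130e-02  1.56387158e+00
 -8.71996617e-06  1.35312309e+00]
[-69.  36. 121.] [[0.45, 0.85, 0.27], [0.89, -0.43, -0.14], [-0.0, 0.3, -0.95]] [   2. -121.   78.] [[271.   0. 256.]
 [  0. 271. 188.]
 [  0.   0.   1.]]
```

Emit:
{"name": "play_rows", "arguments": {
  "deltas": [
    [[0, 0.5, -4, 0, 0], [0, 0.5, -4, 0, 0], [0, 0.5, -4, 0, 0], [0, 0.5, -4, 0, 0], [0, 0.5, -4, 0, 0]]
  ]
}}

```text
time: 0.52
tcp_pos: [291.1, 334.0, 244.1]
orientation: [0.601, 0.37, -0.378, -0.6]
contact_force: [1.5, 0.0, 0.8]
opening: 25.6
```

Emit:
{"name": "play_rows", "arguments": {
  "deltas": [
    [[0, 1.3, -3.8, 0.2, 0], [0, 1.3, -3.8, 0.2, 0], [0, 1.3, -3.8, 0.2, 0], [0, 1.3, -3.8, 0.2, 0], [0, 1.3, -3.8, 0.2, 0]]
  ]
}}

```text
time: 0.93
tcp_pos: [353.5, 135.6, 252.3]
orientation: [0.6, 0.371, -0.38, -0.599]
contact_force: [1.1, -0.4, -1.1]
opening: 0.0
```

Emit:
{"name": "play_rows", "arguments": {
  "deltas": [
    [[0, 1.3, -3.8, 0.2, 0], [0, 1.3, -3.8, 0.2, 0], [0, 1.3, -3.8, 0.2, 0], [0, 1.3, -3.8, 0.2, 0], [0, 1.3, -3.8, 0.2, 0]]
  ]
}}

```text
time: 1.35
tcp_pos: [417.7, -62.9, 262.3]
orientation: [0.6, 0.371, -0.379, -0.598]
contact_force: [1.5, 1.0, 0.0]
opening: 0.1
```

Emit:
{"name": "play_rows", "arguments": {
  "deltas": [
    [[0, 1.0, -3.5, 0, 0], [0, 1.0, -3.5, 0, 0], [0, 1.0, -3.5, 0, 0], [0, 1.0, -2.0, 0, 0], [0, 0.5, 0, 0, 0]]
  ]
}}

```text
time: 1.77
tcp_pos: [463.1, -202.0, 260.3]
orientation: [0.602, 0.368, -0.377, -0.6]
contact_force: [-0.1, -0.3, -0.1]
opening: -0.2
```

```bash
python3 - <<'E'
from h import *
o=manip.get_obs();print(o["tcp_pos"],o["qpos"].round(2),o["qvel"].round(3))
P=vision.camera_params("wrist");I,D=vision.read_camera("wrist")
np.savez("w0.npz",I=I,D=D,K=P["mtx"],T=P["cam_to_world"])
cv2.imwrite("pics/w0.png",cv2.resize(I,None,fx=1.5,fy=1.5))
E
```

```text
[ 463.05414442 -201.97484773  260.25756691] [-0.66 -0.18 -0.17  1.58 -0.01 -0.2 ] [0.068 0.173 0.14  0.003 0.007 0.089]
```

View pics/w0.png

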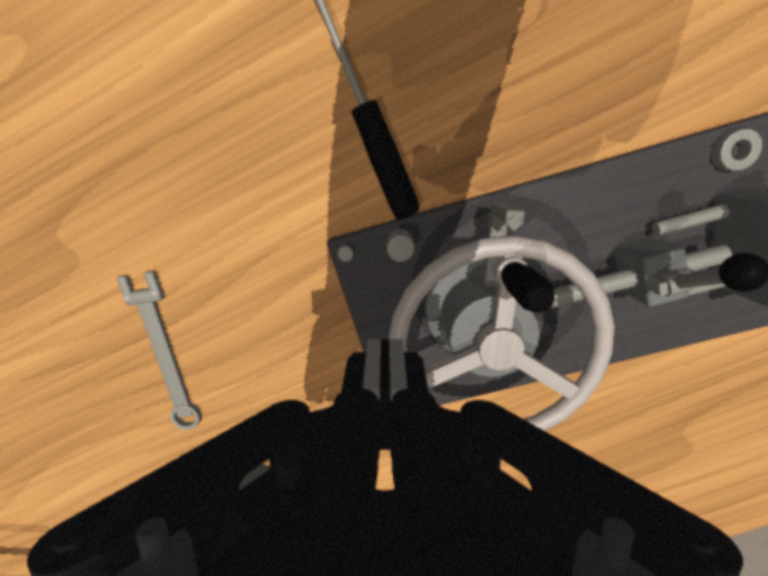

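The wrist view shows the hub at (503,350), the handle's base at about (510,272) with its top towards (533,293), the pointer near (508,225), and the knob at (744,272).

```bash
python3 - <<'E'
from h import *
z=np.load("w0.npz");P=dict(mtx=z["K"],cam_to_world=z["T"]);X=cloud(P,z["D"]);I=z["I"]
f=lambda u,v,h:ray(P,u/1.5,v/1.5,h).round(1)
H=f(503,350,108);print("hub",H,"pointer99",f(514,215,99),f(500,213,99),f(522,215,99))
r=np.hypot(X[...,0]-H[0],X[...,1]-H[1])
m=(abs(X[...,2]-105)<7)&(r<100)&(r>60)&(I.max(-1)>100);q=X[m];A=np.c_[2*q[:,:2],np.ones(len(q))];s=np.linalg.lstsq(A,(q[:,:2]**2).sum(1),rcond=None)[0];print("fit",s[:2],np.sqrt(s[2]+s[:2]@s[:2]),len(q))
m=(r<85)&(X[...,2]>118)&(X[...,2]<175)&(I.max(-1)<70)
m[:, :310]=0;q=X[m];print(len(q),q.mean(0),q.min(0),q.max(0)); t=q[q[:,2]>156];print("top",len(t),t.mean(0))
m=(r>86)&(r<102)&(X[...,2]>80)&(X[...,2]<112);q=X[m];b=np.degrees(np.arctan2(q[:,1]-H[1],q[:,0]-H[0]))
k=(b>110)&(b<190);print("pt",k.sum(),q[k].mean(0),b[k].min(),b[k].max(),np.median(b[k]))
c=I[110:250,250:430];cv2.imwrite("pics/w0c.png",cv2.resize(c,None,fx=4,fy=4,interpolation=cv2.INTER_CUBIC))
k=f(744,272,133);print("knob",k)
E
```

```text
hub [ 557.1 -150.2  108. ] pointer99 [ 469.2 -105.1   99. ] [ 463.6 -113.2   99. ] [ 471.6 -100.1   99. ]
fit [ 552.65444586 -149.66553694] 75.70740722098455 3600
768 [ 498.43244289 -124.12598687  152.33194616] [ 491.92898296 -133.18047513  118.16045997] [ 512.4149002  -111.43964501  164.99558007]
top 412 [ 500.89946066 -123.2283742   161.93664948]
pt 151 [ 470.5802397  -106.84167165   97.3688163 ] 149.11034292635435 156.32016686043843 153.4378059155191
knob [557.9   4.5 133. ]
```

View pics/w0c.png

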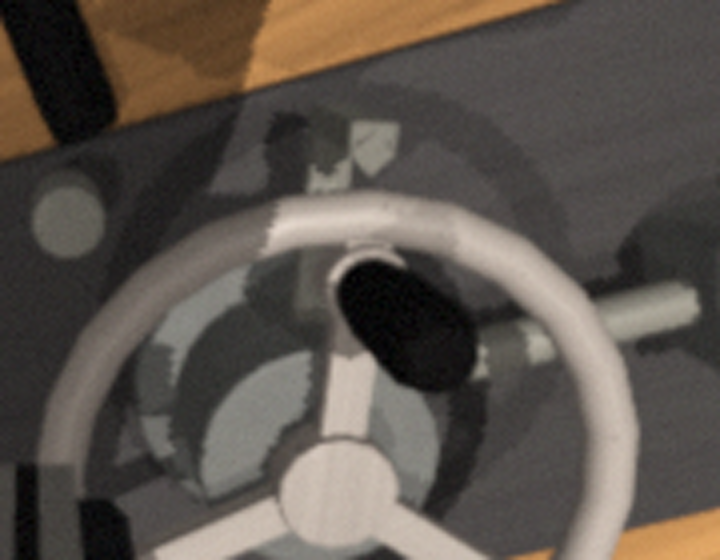

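The crop shows the pointer's tip at crop (374,175), the hub centre at (338,493), and the handle's base ring at about (366,282).

```bash
python3 - <<'E'
from h import *
z=np.load("w0.npz");P=dict(mtx=z["K"],cam_to_world=z["T"])
f=lambda u,v,h:ray(P,250+u/4,110+v/4,h)
H=f(338,493,108)
for n,p in(("tip",f(374,175,99)),("ptop l",f(352,122,99)),("ptop r",f(399,122,99)),("ring",f(366,282,109)),("spoke",f(351,390,107)),("top",f(440,360,163))):
    d=p-H;print(n,p.round(1),np.hypot(*d[:2]).round(1),np.degrees(np.arctan2(d[1],d[0])).round(1))
print(H)
E
```

```text
tip [ 479.8 -108.2   99. ] 87.9 150.9
ptop l [ 464.3 -108.4   99. ] 101.6 155.2
ptop r [469.7 -97.5  99. ] 102.0 148.4
ring [ 502.3 -122.2  109. ] 61.4 152.0
spoke [ 529.8 -136.5  107. ] 30.4 151.4
top [ 504.3 -122.7  163. ] 59.4 151.6
[ 556.56214414 -151.00746419  108.        ]
```

```bash
python3 - <<'E'
import numpy as np
b=np.radians(np.arange(185,-200,-10));p=np.c_[55.6+6.5*np.cos(b),-15.1+6.5*np.sin(b)]
for i in range(len(b)-1):print(round(np.degrees(b[i+1])),p[i+1].round(2),(p[i+1]-p[i]).round(2))
E
```

```text
175 [ 49.12 -14.53] [0.   1.13]
165 [ 49.32 -13.42] [0.2  1.12]
155 [ 49.71 -12.35] [0.39 1.06]
145 [ 50.28 -11.37] [0.57 0.98]
135 [ 51.  -10.5] [0.73 0.87]
125 [51.87 -9.78] [0.87 0.73]
115 [52.85 -9.21] [0.98 0.57]
105 [53.92 -8.82] [1.06 0.39]
95 [55.03 -8.62] [1.12 0.2 ]
85 [56.17 -8.62] [1.13 0.  ]
75 [57.28 -8.82] [ 1.12 -0.2 ]
65 [58.35 -9.21] [ 1.06 -0.39]
55 [59.33 -9.78] [ 0.98 -0.57]
45 [ 60.2 -10.5] [ 0.87 -0.73]
35 [ 60.92 -11.37] [ 0.73 -0.87]
25 [ 61.49 -12.35] [ 0.57 -0.98]
15 [ 61.88 -13.42] [ 0.39 -1.06]
5 [ 62.08 -14.53] [ 0.2  -1.12]
-5 [ 62.08 -15.67] [ 0.   -1.13]
-15 [ 61.88 -16.78] [-0.2  -1.12]
-25 [ 61.49 -17.85] [-0.39 -1.06]
-35 [ 60.92 -18.83] [-0.57 -0.98]
-45 [ 60.2 -19.7] [-0.73 -0.87]
-55 [ 59.33 -20.42] [-0.87 -0.73]
-65 [ 58.35 -20.99] [-0.98 -0.57]
-75 [ 57.28 -21.38] [-1.06 -0.39]
-85 [ 56.17 -21.58] [-1.12 -0.2 ]
-95 [ 55.03 -21.58] [-1.13  0.  ]
-105 [ 53.92 -21.38] [-1.12  0.2 ]
-115 [ 52.85 -20.99] [-1.06  0.39]
-125 [ 51.87 -20.42] [-0.98  0.57]
-135 [ 51.  -19.7] [-0.87  0.73]
-145 [ 50.28 -18.83] [-0.73  0.87]
-155 [ 49.71 -17.85] [-0.57  0.98]
-165 [ 49.32 -16.78] [-0.39  1.06]
-175 [ 49.12 -15.67] [-0.2   1.12]
-185 [ 49.12 -14.53] [0.   1.13]
-195 [ 49.32 -13.42] [0.2  1.12]
```

Emit:
{"name": "play_rows", "arguments": {
  "deltas": [
    [[0, 1.1, 2.0, 0, 0], [0, 1.0, 2.5, -2.5, 0], [0, 0, 0, -3.5, 0], [0, 0, 0, -3.0, 0], [0, 0, 0, -2.5, 0]]
  ]
}}

```text
time: 2.23
tcp_pos: [486.6, -151.2, 147.1]
orientation: [0.604, 0.37, -0.376, -0.598]
contact_force: [-0.1, -0.1, -0.8]
opening: -0.1
```

Emit:
{"name": "play_rows", "arguments": {
  "deltas": [
    [[0, 0.4, 0.6, -0.8, 0], [0, 0.2, 1.1, 0, 0], [0, 0.4, 1.1, 0, 0], [0, 0.6, 1.0, 0, 0], [0, 0.7, 0.9, 0, 0]]
  ]
}}

```text
time: 2.65
tcp_pos: [509.8, -99.7, 144.0]
orientation: [0.606, 0.371, -0.376, -0.595]
contact_force: [-3.6, -3.5, -0.7]
opening: -0.2
```

Emit:
{"name": "play_rows", "arguments": {
  "deltas": [
    [[0, 1.1, 0.3, -0.2, 0], [0, 1.0, 0.5, -0.2, 0], [0, 1.1, 0.3, 0, 0], [0, 1.1, 0.1, 0, 0], [0, 1.1, 0, 0, 0]]
  ]
}}

```text
time: 3.07
tcp_pos: [563.2, -78.3, 139.9]
orientation: [0.603, 0.371, -0.379, -0.596]
contact_force: [-2.2, 0.5, 1.5]
opening: 0.1
```

Emit:
{"name": "play_rows", "arguments": {
  "deltas": [
    [[0, 0.8, -1.0, 0, 0], [0, 1.0, -0.8, 0, 0], [0, 0.9, -0.8, 0, 0], [0, 0.8, -0.9, 0, 0], [0, 0.6, -0.9, 0, 0]]
  ]
}}

```text
time: 3.48
tcp_pos: [604.3, -112.7, 138.3]
orientation: [-0.597, -0.373, 0.383, 0.598]
contact_force: [-3.4, 2.8, 1.1]
opening: 0.5
```

Emit:
{"name": "play_rows", "arguments": {
  "deltas": [
    [[0, 0.9, -0.8, 0, 0], [0, 0.3, -1.1, 0, 0], [0, 0.1, -1.1, 0, 0], [0, -0.1, -1.1, 0, 0], [0, -0.3, -1.1, 0, 0]]
  ]
}}

```text
time: 3.9
tcp_pos: [608.5, -157.3, 140.7]
orientation: [-0.591, -0.37, 0.389, 0.602]
contact_force: [-4.7, 6.9, 5.4]
opening: 0.1
```

```bash
python3 - <<'E'
from h import *
o=manip.get_obs();print(o["tcp_pos"].round(1),o["contact_force"].round(1),o["qpos"].round(2))
I,D=vision.read_camera("scene");o=manip.get_obs();print(o["tcp_pos"].round(1),o["contact_force"].round(1))
J,_=vision.read_camera("wrist")
cv2.imwrite("pics/s1.png",np.hstack([cv2.resize(I[120:312,150:350],(400,384)),J[:,120:512]]))
E
```

```text
[ 608.5 -157.3  140.7] [-4.7  6.9  5.4] [-0.45  0.23  0.04  1.4  -0.01 -0.02]
[ 608.2 -159.3  140.7] [-0.7 -0.6  0.2]
```

View pics/s1.png

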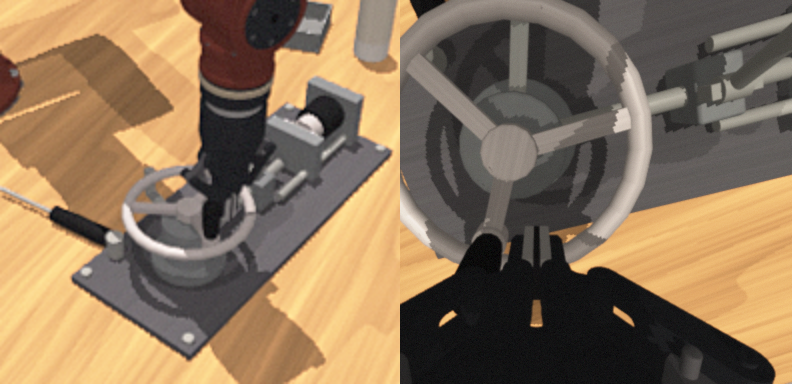

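The wheel has turned about half way, and the handle sits just ahead of the fingertips (right panel, near (485,250)), seated and in contact.

Emit:
{"name": "play_rows", "arguments": {
  "deltas": [
    [[0, 1.0, -1.1, 0, 0], [0, -0.2, -1.1, 0, 0], [0, -0.6, -1.0, 0, 0], [0, -0.8, -0.8, 0, 0], [0, -0.9, -0.7, 0, 0]]
  ]
}}

```text
time: 4.42
tcp_pos: [595.3, -199.7, 141.1]
orientation: [-0.59, -0.373, 0.389, 0.601]
contact_force: [2.6, 2.5, 2.1]
opening: 0.2
```

Emit:
{"name": "play_rows", "arguments": {
  "deltas": [
    [[0, -0.8, -0.6, 0, 0], [0, -1.1, -0.4, 0, 0], [0, -1.1, -0.2, 0, 0], [0, -1.1, 0, 0, 0], [0, -1.1, 0.2, 0, 0]]
  ]
}}

```text
time: 4.83
tcp_pos: [538.5, -212.8, 140.7]
orientation: [-0.591, -0.373, 0.387, 0.601]
contact_force: [3.3, 0.7, 0.7]
opening: 0.0
```

Emit:
{"name": "play_rows", "arguments": {
  "deltas": [
    [[0, -0.8, 0.4, 0, 0], [0, -0.9, 0.7, 0, 0], [0, -0.8, 0.8, 0, 0], [0, -0.7, 0.9, 0, 0], [0, -0.4, 0.9, 0, 0]]
  ]
}}

```text
time: 5.25
tcp_pos: [498.8, -179.8, 141.6]
orientation: [-0.596, -0.373, 0.384, 0.599]
contact_force: [19.0, -1.7, -2.7]
opening: 0.2
```

```bash
python3 - <<'E'
from h import *
J,_=vision.read_camera("wrist");o=manip.get_obs();print(o["tcp_pos"].round(1),o["contact_force"].round(1))
cv2.imwrite("pics/w2.png",cv2.resize(J,None,fx=1.5,fy=1.5))
E
```

```text
[ 498.4 -178.5  141.8] [1.6 0.2 2.1]
```

View pics/w2.png

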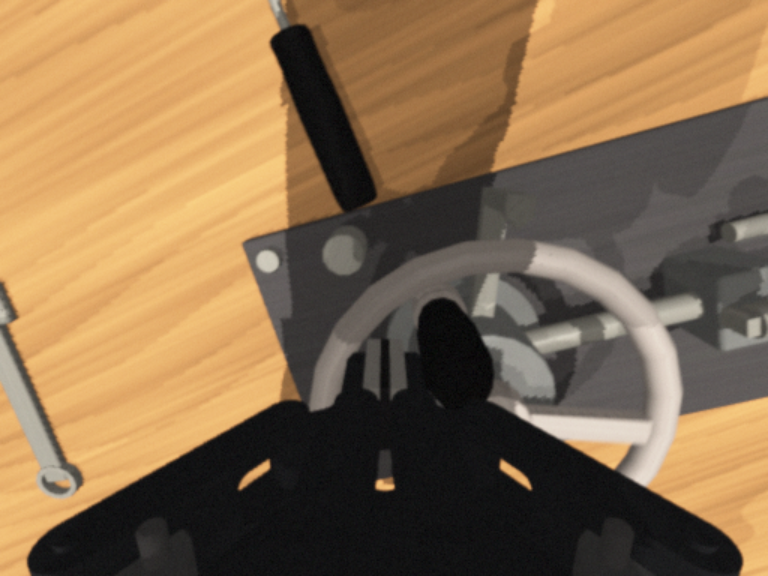

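The handle is just ahead of the fingertips, base at about (437,302), upright and seated, with the pointer ahead at (508,205). The 19 N was a passing transient; it now reads about 2 N.

```bash
cat >> h.py <<'E'
def handle(I,D,P):
    X=cloud(P,D);r=np.hypot(X[...,0]-556.5,X[...,1]+151)
    return X,r
def rep(P,u,v,z,s=1.5):
    p=ray(P,u/s,v/s,z);d=p-[556.5,-151,0];return p.round(1),np.hypot(*d[:2]).round(1),np.degrees(np.arctan2(d[1],d[0])).round(1)
E
python3 - <<'E'
from h import *
P=vision.camera_params("wrist")
print(rep(P,437,302,109),rep(P,470,385,163),rep(P,508,410,108))
E
```

```text
(array([ 489.3, -149.2,  109. ]), np.float64(67.2), np.float64(178.4)) (array([ 495.6, -148.4,  163. ]), np.float64(61.0), np.float64(177.6)) (array([ 549.7, -140.7,  108. ]), np.float64(12.3), np.float64(123.4))
```

Emit:
{"name": "play_rows", "arguments": {
  "deltas": [
    [[0, -0.3, 0.7, 0, 0], [0, -0.3, 0.7, 0, 0], [0, -0.2, 0.6, 0, 0], [0, 0, 0.4, 0, 0], [0, 0, 0.2, 0, 0]]
  ]
}}

```text
time: 5.72
tcp_pos: [488.7, -155.6, 144.1]
orientation: [0.601, 0.371, -0.383, -0.596]
contact_force: [0.8, -2.8, 3.1]
opening: 0.2
```

```bash
python3 - <<'E'
from h import *
vision.read_camera("top");P=vision.camera_params("wrist");J,D=vision.read_camera("wrist");o=manip.get_obs();print(o["tcp_pos"].round(1),o["contact_force"].round(1))
np.savez("w3.npz",I=J,D=D,K=P["mtx"],T=P["cam_to_world"])
cv2.imwrite("pics/w3.png",cv2.resize(J[100:300,180:430],None,fx=3,fy=3,interpolation=cv2.INTER_CUBIC))
E
```

```text
[ 488.8 -155.4  144. ] [-0.4 -0.3  4.2]
```

View pics/w3.png

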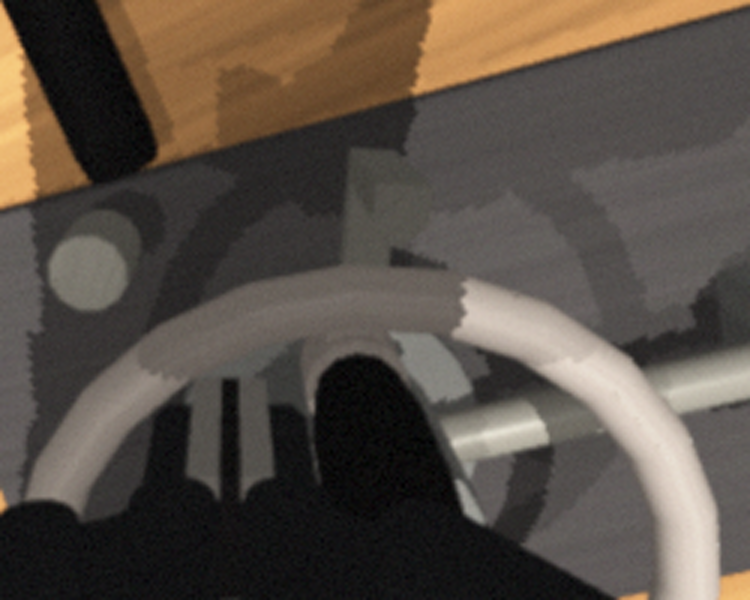

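```bash
python3 - <<'E'
from h import *
z=np.load("w3.npz");P=dict(mtx=z["K"],cam_to_world=z["T"])
for n,u,v,h in(("ring",345,365,109),("pl",347,150,99),("pr",403,152,99),("gripbase",360,372,114)):print(n,rep(P,180+u/3,100+v/3,h,1))
E
```

```text
ring (array([ 494.2, -129.7,  109. ]), np.float64(65.8), np.float64(161.1))
pl (array([ 454.7, -111.1,   99. ]), np.float64(109.3), np.float64(158.6))
pr (array([ 460. , -100.9,   99. ]), np.float64(108.7), np.float64(152.6))
gripbase (array([ 494.6, -127.2,  114. ]), np.float64(66.3), np.float64(159.0))
```

Emit:
{"name": "play_rows", "arguments": {
  "deltas": [
    [[0, -0.6, -1.5, 0, 0], [0, -0.6, -1.5, 0.5, 0], [0, -0.6, -1.0, 3.5, 0], [0, -0.3, -0.5, 4, 0], [0, 0, 0, 3, 0]]
  ]
}}

```text
time: 6.23
tcp_pos: [460.8, -196.7, 245.5]
orientation: [-0.591, -0.37, 0.386, 0.603]
contact_force: [0.6, -1.2, 1.1]
opening: -0.0
```

```bash
python3 - <<'E'
from h import *
vision.read_camera("top");P=vision.camera_params("wrist");J,D=vision.read_camera("wrist");o=manip.get_obs();print(o["tcp_pos"].round(1),o["contact_force"].round(1))
np.savez("w4.npz",I=J,D=D,K=P["mtx"],T=P["cam_to_world"])
cv2.imwrite("pics/w4.png",cv2.resize(J[100:250,250:430],None,fx=4,fy=4,interpolation=cv2.INTER_CUBIC))
E
```

```text
[ 462.8 -197.4  248.7] [ 0.3  0.2 -0.4]
```

View pics/w4.png

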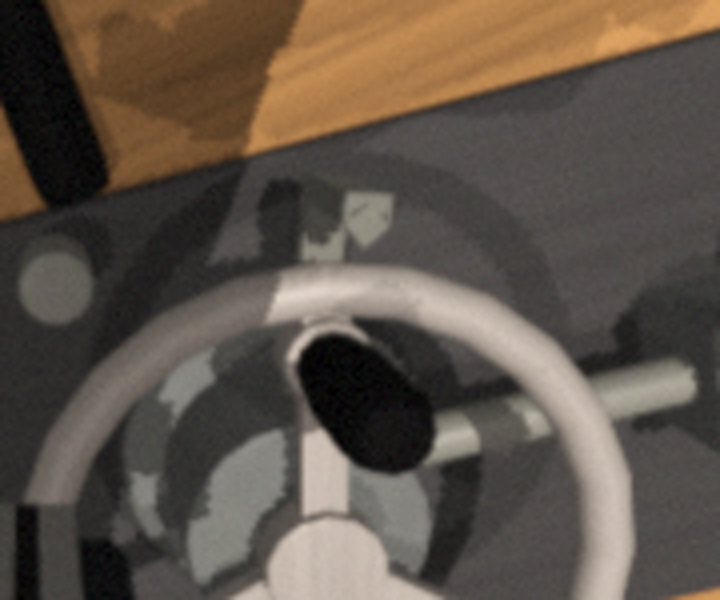

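Clean view: pointer tip at (368,245), base ring at (326,357), grip top at (395,430), hub at about (328,573). The handle is seated and still short of the pointer.

```bash
python3 - <<'E'
from h import *
z=np.load("w4.npz");P=dict(mtx=z["K"],cam_to_world=z["T"])
f=lambda u,v,h:ray(P,250+u/4,100+v/4,h)
H=f(328,573,108);print(H)
for n,p in(("tip",f(368,245,99)),("pl",f(345,192,99)),("pr",f(392,194,99)),("ring",f(326,357,109)),("spoke",f(325,475,107)),("top",f(395,430,163))):
    d=p-H;print(n,p.round(1),np.hypot(*d[:2]).round(1),np.degrees(np.arctan2(d[1],d[0])).round(1))
E
```

```text
[ 557.08633742 -151.12169079  108.        ]
tip [ 479.3 -108.2   99. ] 88.8 151.1
pl [ 464.  -108.7   99. ] 102.3 155.5
pr [469.6 -98.2  99. ] 102.3 148.8
ring [ 499.  -129.9  109. ] 61.9 159.9
spoke [ 530.3 -141.5  107. ] 28.5 160.3
top [ 498.7 -129.2  163. ] 62.3 159.4
```

Emit:
{"name": "play_rows", "arguments": {
  "deltas": [
    [[0, 0.7, 0.7, -2.5, 0], [0, 0.6, 0.6, -3.0, 0], [0, 0, 0, -2.5, 0], [0, 0, 0, -1.5, 0], [0, 0, 0, -0.4, 0]]
  ]
}}

```text
time: 6.75
tcp_pos: [475.9, -183.4, 145.0]
orientation: [-0.593, -0.371, 0.385, 0.602]
contact_force: [-0.7, 0.1, 0.5]
opening: 0.1
```

Emit:
{"name": "play_rows", "arguments": {
  "deltas": [
    [[0, 0.4, 0.7, 0, 0], [0, 0.4, 0.8, 0, 0], [0, 0.2, 0.5, 0, 0], [0, 0, 0.2, 0, 0], [0, 0, 0, 0, 0]]
  ]
}}

```text
time: 7.17
tcp_pos: [486.2, -157.9, 144.4]
orientation: [-0.592, -0.371, 0.386, 0.603]
contact_force: [-0.4, -0.1, -0.2]
opening: 0.1
```

Emit:
{"name": "play_rows", "arguments": {
  "deltas": [
    [[0, 0.2, 0.3, 0, 0], [0, 0.2, 0.3, 0, 0], [0, 0.1, 0.2, 0, 0], [0, 0.1, 0.1, 0, 0], [0, 0, 0, 0, 0]]
  ]
}}

```text
time: 7.58
tcp_pos: [492.7, -149.1, 146.4]
orientation: [-0.593, -0.37, 0.386, 0.602]
contact_force: [-1.3, 0.2, -0.7]
opening: 0.2
```

Emit:
{"name": "play_rows", "arguments": {
  "deltas": [
    [[0, 0.1, 0.2, -0.1, 0], [0, 0, 0, 0, 0], [0, 0, 0, 0, 0], [0, -0.4, -0.9, 0, 0], [0, -0.6, -1.2, 0, 0]]
  ]
}}

```text
time: 8.0
tcp_pos: [484.8, -167.4, 145.8]
orientation: [-0.592, -0.372, 0.386, 0.601]
contact_force: [-0.3, 0.5, 0.9]
opening: -0.1
```

Emit:
{"name": "play_rows", "arguments": {
  "deltas": [
    [[0, -0.4, -1.2, 0, 0], [0, -0.4, -1.0, 2.5, 0], [0, -0.4, 0, 3.5, 0], [0, 0, 0, 3.5, 0], [0, 0, 0, 1, 0]]
  ]
}}

```text
time: 8.42
tcp_pos: [468.0, -192.8, 250.1]
orientation: [-0.59, -0.371, 0.386, 0.604]
contact_force: [0.3, 0.4, 1.0]
opening: -0.1
```

```bash
python3 - <<'E'
from h import *
vision.read_camera("top");P=vision.camera_params("wrist");J,D=vision.read_camera("wrist");o=manip.get_obs();print(o["tcp_pos"].round(1),o["contact_force"].round(1))
np.savez("w5.npz",I=J,D=D,K=P["mtx"],T=P["cam_to_world"])
cv2.imwrite("pics/w5.png",cv2.resize(J[100:250,250:430],None,fx=4,fy=4,interpolation=cv2.INTER_CUBIC))
E
```

```text
[ 468.1 -192.6  247.9] [ 0.6  0.7 -0.2]
```

View pics/w5.png

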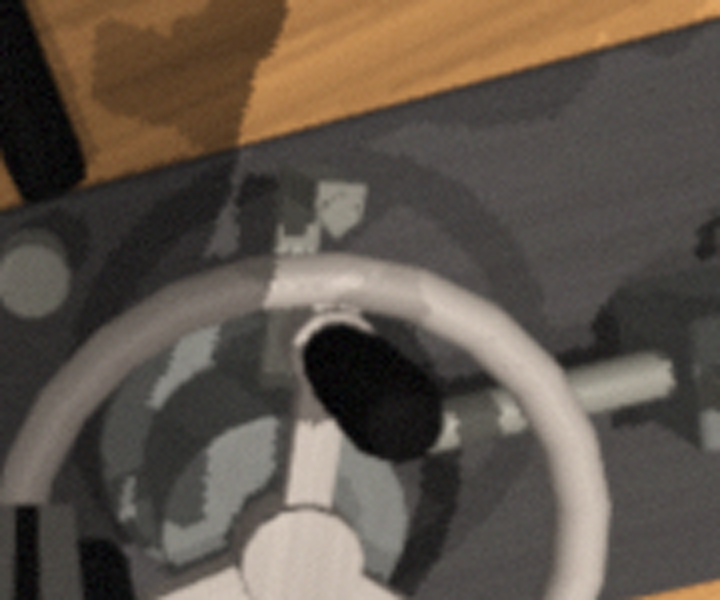

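Clean view: pointer tip at (341,236), ring at (334,347), spoke middle at (314,465), grip top at (402,418), hub at (302,565).

```bash
python3 - <<'E'
from h import *
z=np.load("w5.npz");P=dict(mtx=z["K"],cam_to_world=z["T"])
f=lambda u,v,h:ray(P,250+u/4,100+v/4,h)
H=f(302,565,108);print(H)
for n,p in(("tip",f(341,236,99)),("pl",f(319,182,99)),("pr",f(367,184,99)),("ring",f(334,347,109)),("spoke",f(314,465,107)),("top",f(402,418,163))):
    d=p-H;print(n,p.round(1),np.hypot(*d[:2]).round(1),np.degrees(np.arctan2(d[1],d[0])).round(1))
E
```

```text
[ 556.499033   -151.07427832  108.        ]
tip [ 479.2 -108.1   99. ] 88.4 150.9
pl [ 464.  -108.3   99. ] 102.0 155.2
pr [469.6 -97.5  99. ] 102.1 148.4
ring [ 502.3 -121.6  109. ] 61.6 151.5
spoke [ 531.2 -137.6  107. ] 28.6 152.0
top [ 502. -122.  163.] 61.7 151.9
```

The handle is at 151.8° against the pointer's 151.3°, so the turn is done to about 0.01 rad with the grip seated. Next is the lock lever.

Emit:
{"name": "play_rows", "arguments": {
  "deltas": [
    [[0, 0.9, 3.9, 0, 0.06], [0, 0.9, 3.9, 0, 0.06], [0, 0.9, 3.9, 0, 0.06], [0, 0.9, 3.9, 0, 0.06], [0, 0.6, 3.0, 0, 0.06]]
  ]
}}

```text
time: 8.93
tcp_pos: [509.0, -7.4, 241.7]
orientation: [-0.528, -0.454, 0.472, 0.541]
contact_force: [1.1, -0.7, -0.3]
opening: -0.1
```

```bash
python3 - <<'E'
from h import *
vision.read_camera("top");P=vision.camera_params("wrist");J,D=vision.read_camera("wrist");o=manip.get_obs();print(o["tcp_pos"].round(1),o["orientation"].round(3),o["qpos"].round(2))
X=cloud(P,D);r=np.hypot(X[...,0]-575,X[...,1]+3);m=(r<60)&(X[...,2]>115)&(X[...,2]<165)&(J.max(-1)<80)
q=X[m];print(len(q),q.mean(0).round(1),q.min(0).round(1),q.max(0).round(1))
cv2.imwrite("pics/w6.png",J)
E
```

```text
[508.9  -5.8 241.5] [-0.526 -0.455  0.473  0.541] [-0.26 -0.14 -0.16  1.58 -0.01 -0.12]
14 [544.    7.2 137.9] [542.5   5.1 132.8] [547.6  10.6 140.8]
```

View pics/w6.png

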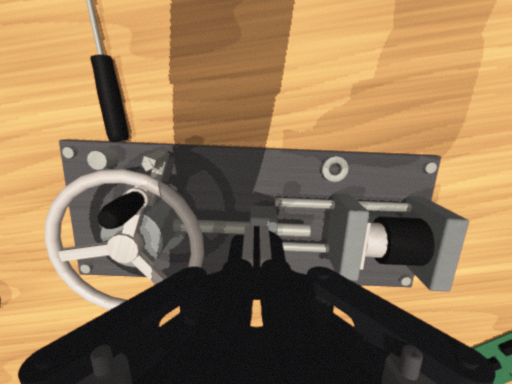

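The wrist view shows the tool aligned with the fixture, the lever hidden behind the fingers near (265,250), and the bearing at (335,168) undisturbed. The fingers are still short of the ball.

Emit:
{"name": "play_rows", "arguments": {
  "deltas": [
    [[0, 0, 1.3, -2.5, 0], [0, 0, 0, -3.0, 0], [0, 0, 0, -3.0, 0], [0, 0, 0, -1.5, 0], [0, 0, 0, -0.2, 0]]
  ]
}}

```text
time: 9.45
tcp_pos: [507.5, 8.3, 130.9]
orientation: [-0.525, -0.455, 0.474, 0.54]
contact_force: [-0.8, -0.4, -0.3]
opening: 0.2
```

Emit:
{"name": "play_rows", "arguments": {
  "deltas": [
    [[0, 0.9, -0.1, 0, 0], [0, 0.9, -0.1, 0, 0], [0, 0.9, -0.1, 0, 0], [0, 0.9, -0.2, 0, 0], [0, 0.8, -0.2, 0, 0]]
  ]
}}

```text
time: 9.87
tcp_pos: [548.3, -0.6, 127.2]
orientation: [-0.523, -0.453, 0.475, 0.544]
contact_force: [-1.9, 1.3, 2.5]
opening: 0.0
```

Emit:
{"name": "play_rows", "arguments": {
  "deltas": [
    [[0, 0.9, -0.1, 0.5, 0], [0, 0.8, -0.1, 0.4, 0], [0, 0.8, -0.1, 0.2, 0], [0, 0.5, -0.1, 0, 0], [0, 0.3, 0, 0, 0]]
  ]
}}

```text
time: 10.28
tcp_pos: [581.2, -7.6, 137.2]
orientation: [-0.522, -0.451, 0.475, 0.546]
contact_force: [-1.9, 0.7, -1.4]
opening: -0.3
```

Emit:
{"name": "play_rows", "arguments": {
  "deltas": [
    [[0, 0.3, 0, 0, 0], [0, 0.3, 0, 0, 0], [0, 0.3, 0, 0, 0], [0, 0.3, 0, 0, 0], [0, 0.2, 0, 0, 0]]
  ]
}}

```text
time: 10.7
tcp_pos: [592.6, -8.4, 135.7]
orientation: [-0.521, -0.448, 0.477, 0.549]
contact_force: [-15.3, -0.1, 6.2]
opening: 0.2
```

Emit:
{"name": "play_rows", "arguments": {
  "deltas": [
    [[0, 0.1, 0, 0, 0], [0, 0.1, 0, 0, 0], [0, 0.1, 0, 0, 0], [0, 0, 0, 0, 0], [0, 0, 0, 0, 0]]
  ]
}}

```text
time: 11.12
tcp_pos: [592.0, -8.4, 136.2]
orientation: [-0.519, -0.445, 0.48, 0.55]
contact_force: [-2.5, -1.1, 0.5]
opening: -0.3
```

Emit:
{"name": "play_rows", "arguments": {
  "deltas": [
    [[0, 0.4, 0, 0, 0], [0, 0.5, -0.1, 0, 0], [0, 0.5, -0.1, 0, 0], [0, 0.5, -0.1, 0, 0], [0, 0.5, -0.1, 0, 0]]
  ]
}}

```text
time: 11.53
tcp_pos: [594.5, -8.7, 135.7]
orientation: [-0.505, -0.433, 0.492, 0.561]
contact_force: [-29.8, 2.9, 15.5]
opening: 0.1
```

The lever is firmly at its stop (about 30 N with no more travel). I'll back off and check.

Emit:
{"name": "play_rows", "arguments": {
  "deltas": [
    [[0, -1.0, 0.2, 0, 0], [0, -2.0, 0.4, 0, 0], [0, -2.5, 0.4, 0, 0], [0, -2.5, 0, 2.0, 0], [0, -2.0, 0, 3.5, 0]]
  ]
}}

```text
time: 11.95
tcp_pos: [491.3, 2.7, 184.7]
orientation: [-0.502, -0.431, 0.494, 0.564]
contact_force: [-0.0, -0.2, 1.4]
opening: -0.0
```

Emit:
{"name": "play_rows", "arguments": {
  "deltas": [
    [[0, -2.0, 0, 3.5, 0], [0, -2.0, 0, 3.5, 0], [0, -2.0, 0, 3, 0], [0, -1, 0, 0, 0], [0, 0, 0, 0, 0]]
  ]
}}

```text
time: 12.37
tcp_pos: [418.4, 3.3, 296.3]
orientation: [-0.506, -0.435, 0.491, 0.56]
contact_force: [-0.1, -0.2, -0.9]
opening: 0.1
```

```bash
python3 - <<'E'
from h import *
J,D=vision.read_camera("wrist");P=vision.camera_params("wrist");J,D=vision.read_camera("wrist");o=manip.get_obs();print(o["time"],o["tcp_pos"].round(1),o["contact_force"].round(1))
S,_=vision.read_camera("scene")
np.savez("w7.npz",I=J,D=D,K=P["mtx"],T=P["cam_to_world"])
X=cloud(P,D);r=np.hypot(X[...,0]-595,X[...,1]+5);m=(r<60)&(X[...,2]>115)&(X[...,2]<165)&(J.max(-1)<80)
q=X[m];print(len(q),q.mean(0).round(1),q.min(0).round(1),q.max(0).round(1))
cv2.imwrite("pics/w7.png",np.hstack([cv2.resize(J,(500,375)),cv2.resize(S[110:330,140:316],(300,375))]))
E
```

```text
12.4667 [419.4   3.2 295.2] [-0.5 -0.1 -0.5]<stdin>:6: RuntimeWarning: Mean of empty slice.
  ret = um.true_divide(
Traceback (most recent call last):
ValueError: zero-size array to reduction operation minimum which has no identity
```

```bash
python3 - <<'E'
from h import *
pics=[]
for n in("top","scene"):
    P=vision.camera_params(n);I,D=vision.read_camera(n);X=cloud(P,D)
    r=np.hypot(X[...,0]-585,X[...,1]+5);m=(r<60)&(X[...,2]>118)&(X[...,2]<165);q=X[m];print(n,"knob",len(q),q.mean(0).round(1) if len(q) else "")
    r=np.hypot(X[...,0]-556.5,X[...,1]+151);m=(r<80)&(X[...,2]>116)&(X[...,2]<175);q=X[m];print("handle",len(q),q.mean(0).round(1) if len(q) else "",q[:,2].max().round() if len(q) else "")
    c=I[130:220,190:340] if n=="top" else I[110:310,150:350];pics.append(cv2.resize(c,(400,300) if n=="top" else (400,400)))
pics[0]=cv2.copyMakeBorder(pics[0],0,100,0,0,0)
cv2.imwrite("pics/f.png",np.hstack(pics))
E
```

```text
top knob 0 
handle 40 [ 501.3 -123.1  155.4] 166.0
scene knob 64 [619.  -17.8 135.5]
handle 134 [ 507.7 -129.7  143.2] 162.0
```

View pics/f.png

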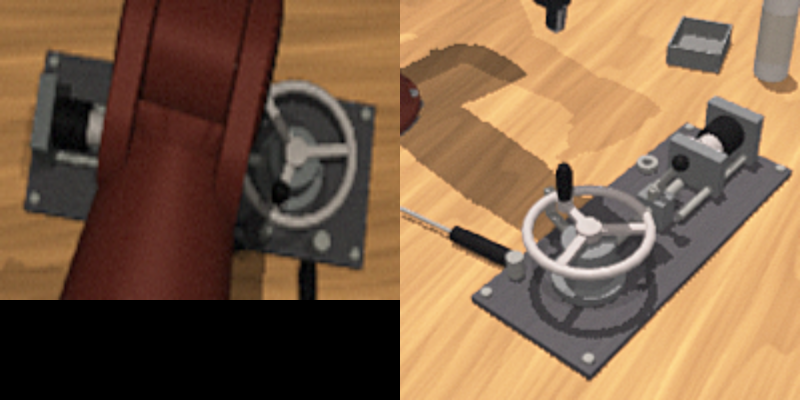

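The final view shows the lever leaning away (knob at (680,162)), the handle back at its start place and seated, and the bearing and socket in place.

```bash
python3 -c "
from cell import manip
print(manip.get_obs()['contact_force'].round(1));print(manip.job_done())"
```

```text
[ 0.4  0.2 -0. ]
the job is handed in; nothing more can be done
None
```

I pushed the hand wheel clockwise through one full turn with the closed fingertips, then pushed the lock lever over to its stop, and handed the job in at about 12.6 s.

- **Wheel:** the last close look, before the lever push, put the handle at 151.8° against the pointer's 151.3°, about 0.01 rad apart. After the lever push, the scene camera saw the handle within 0.5 mm of where it began.
- **Loose grip:** its top measured 162–166 mm above the bench against 163 mm when seated, within the depth noise, so it reads as not lifted.
- **Lock lever:** it resisted a firm push of about 30 N. The scene camera then showed the ball 60 mm farther from the robot than at the start, which fits the locked position. The top and wrist cameras could not confirm this because the arm hid the ball.
- **Other things on the bench:** the bearing and socket are where they were; I checked these by eye only. The final view did not show the wrench and grease jar.
- **Forces:** the wrist force briefly read 19 N while turning the wheel, then cleared on its own. The highest reading was about 34 N, at the lever stop. At hand-in it read about 0 N, with the arm clear.

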